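# Load the dry-block incubator and hold its cover on the seal

### The job

Put the two vials from the white rack into the two empty wells in the front row of the dry-block incubator, upright and right down, and turn the wing of its quarter-turn fastener until it lies parallel to the incubator's front edge, so that it can pass through the slot in the cover. Then pick the lift-off cover up by its handle, lower it over the wing and the two rear pins, and press it down until the rubber seal is squeezed and the plate lies against the frame. Finish still gripping the handle and holding the cover pressed down, so that a colleague can lock the fastener; leave the other things on the bench where they are.

Things in the scene. Friction and masses are not known exactly. Their poses are not given: they have to be found in the camera images.
- incubator: bench dry-block incubator, white housing 238 (x) x 208 (y) x 86 mm high, grey fascia 50 mm deep in front (towards -x, under 70 mm high), fixed. Origin on the bench below the chamber's middle; x to its rear, y to its left. Chamber opening 154 (x) x 160 (y) mm; its floor is a block, top 60 mm above the bench, with two rows (x = -30, +30 mm) of four wells (y = -60, -20, 20, 60 mm), six filled
- well_1 (a point): centre of the floor of the first empty well (front row, rightmost), 28 mm above the bench. Wells are round, 26.5 mm wide, 32 mm deep; seated vials stand 20 mm out of the block and end 6 mm below the frame; axes as the incubator's
- well_2 (a point): centre of the floor of the second empty well (front row, third from the right), otherwise the same. Either vial may go in either well
- turn_button (a joint): angle of the quarter-turn wing stud on the frame's front part, rad, positive counter-clockwise from above; 0: wing parallel to the incubator's front edge (its y), in line with the cover's slot, with a stop there; 1.571: wing along its x (locked), also a stop. Stays where left (friction about 0.04 N m)
- wing (a point): middle of the wing, on the stud's axis; the wing is a steel bar 30 mm long (its y axis), 9.5 mm thick (its x axis), 15 mm high, its underside 14 mm and its top 29 mm above the frame (115 mm above the bench); turns with the fastener
- cover_seat (a point): where the cover's origin lies when pressed against the frame: on the flat frame round the chamber, 86 mm above the bench, at x = -3 mm of the incubator; axes as the incubator's. The wing fastener stands on the frame 97 mm in front of it, two pointed pins (8 mm wide, 16 mm high) 103 mm behind it at y = +-75 mm
- seal (a joint): compression of the black rubber seal ring on the frame, m: 0 free (its top stands 4 mm above the frame), 0.004 when the cover lies on the frame. The cover's own weight hardly compresses it; about 11 N of push closes it fully
- cover: lift-off cover plate, aluminium, 230 (x) x 200 (y) x 6 mm, about 0.3 kg, lying loose, right way up, to the right of the incubator. Origin at the middle of its underside, x to its rear edge, z up. Slot 17 (x) x 36 (y) mm through it at x = -97, y = 0; two pin holes 12 mm wide at x = 103, y = +-75 mm
- handle (a point): middle of the black bar handle on the cover, 31 mm above the cover's underside (25 mm above the plate); bar 12 mm thick (x), 114 mm long (y), 14 mm high, free underneath between its two posts at y = +-50 mm
- slot (a point): middle of the slot in the cover, at the plate's top face; axes as the cover's
- vial_a: capped glass vial, 23 mm wide, 52 mm high, standing in the white rack; origin at the middle of its foot, z up
- vial_b: second such vial, in the same row of the rack, 55 mm from the first
- vial_rack: white low vial rack left of the incubator, 60 (x) x 170 (y) x 30 mm, 2 rows of 6 pockets, fixed for the episode; pocket floors 14 mm above the bench; origin below its middle; both vials stand in the row at x = -14 mm, so that fingers that close along the rack's x have free room
- beaker_500: clear plastic 500 ml beaker, 100 mm wide, 136 mm high, standing behind the vial rack; to be left alone
- label_tape: roll of label tape lying flat, 76 mm wide, 15 mm thick, left of the incubator near its rear; to be left alone
- timer: small bench timer, 54 x 66 x 22 mm, near the front edge; to be left alone
Not all that is in view belongs to the job. Leave any green look-alike of the vial_a alone. What is shaped like the vial_b but orange is not meant.

How it is judged:
By the outcome, as a careful person would: the job done as asked, in the order asked, and still so for the second after the job is handed in, while the arm keeps its last pose, push and grip.
It also fails if it takes over 72 s, if anything falls off the work surface, if the arm or the gripper's body presses on something with over 40 N, if the wrist force passes 120 N, or if a joint passes its speed limit or range.

### The arm

A 7-joint arm with a two-finger parallel gripper is mounted at the origin on a cart in front of the work surface, level with it; the furniture and walls round the work are solid. World frame = base frame: x ahead of the robot, y to its left, z up, the work surface at z = 0. Lengths are in m, angles in rad, forces in N, time in s.
With the tool pointing down it reaches from about 0.425 to 0.875 m from the base axis. Payload 8.4 kg.
Tool frame: the origin (TCP) lies at the very end of the fingers, on their centre line; the grasp point (between the pads) lies 19 mm behind it; z points along the fingers, y is the direction in which the jaws open and shut (so a half turn about z gives the same grasp; the last joint's range is limited). The gripper opens to 85 mm and grips with 20 to 120 N. Pads are 22 mm wide; open, the fingers measure 114 mm over their backs; the gripper's body (76 mm by 85 mm) begins 54 mm behind the grasp point. The pads swing forward as they close: fully open they stand 13 mm farther back than shut.
Start: joints at [-1.335, 0.333, 0.04, 1.465, -0.013, 1.343, -0.059], TCP at [0.214, 0.614, 0.231] pointing down, gripper open.
Joint ranges: [-2.58, 2.58], [-0.38, 2.09], [-1.3, 1.39], [0.25, 2.4], [-1.5, 4.64], [0.08, 2.09], [-2.65, 2.65]. Speed limits (rad/s): [2.22, 2.22, 2.79, 2.79, 3.14, 3.14, 3.14].

### API

Orientations are given as a unit quaternion [w, x, y, z].
In Python, from workcell import monitor, cams, hand_in, models gives the robot as it stands. The module is installed in compiled form; this text tells all that it offers.
- The arm moves only by the tool drive_tool, never from a script. Its argument "increments" is a list of rows, each a list of 5 numbers: the shift along the tool's x, y, z scaled (see below), then the turn about the tool's z scaled (see below), then the gripper's target within -1 to 1 (fully open at 1, half-way at 0, shut at -1). In form: [[tx, ty, tz, yaw, grip], ...]. A call has 1 to 10 rows; each row is the pose to reach, as a shift and turn from the pose commanded when the call began, along the tool's axes at that moment; what a row does not reach only later rows make up. The controller multiplies each number of a shift by 15 cm and each number of a turn by 90 degrees. A row lasts 1/8 s, in which the tool goes at most 62.5 mm and 10.7 degrees, less where a joint would pass 70% of its speed; a pose out of reach is approached as far as the arm can. A call with a number of a shift or a turn outside -1 to 1 is refused whole. A call with a gripper value outside its range is refused whole. The fingers move at their own pace and stop on an object; "grip_force" is the grip in N (left out, the last holds). Time passes only in rows, so rows that repeat a pose let the fingers close. It gives the time, the measured TCP pose, the force and the opening at its end, in the units of the state.
- monitor.read_state(): the state, without advancing time (a new reading comes with each control period).
- cams.get_image(name): name is "scene" or "top"; returns the picture (400x640x3 uint8, red, green, blue); there is no depth.
- cams.camera_params(name): a dict with "intrinsics" (3x3 intrinsics, pixels), "distortion" ([k1, k2, p1, p2, k3] as OpenCV has them; the pictures are not rectified), "R" (3x3) and "t" (3): a world point X has camera coordinates R X + t. Camera axes: x right, y down, z forward; pixel columns grow to the right and rows downward; lengths in m; the calibration is good to about 2 mm. A picture is of the moment at which its call begins. camera_params takes no time and is no camera call.
- hand_in(): hands the job in, once; it reports no verdict.
Trained networks look in the newest picture that a camera, given by its name, has taken for a name from the list of things; names that differ only in an ending like _2 or _b are one class to them, and where a whole thing is asked for, a point or a joint stands for the part that bears it (a point fixed in the world has none). Each returns a list of dicts, best first, with "conf" (0 to 1); they miss things now and then, are a little off and sometimes report something else, mostly with a low value. They report only what shows in the picture. A call takes as long as a camera call. They do not tell look-alikes from the thing itself.
- models.spot_in(camera, query): "point" ([column, row] in pixels, amid what is visible of it).
- models.regions_of(camera, query): "region" (400x640 bool, what is visible of it) and "point" ([column, row] in pixels, amid what is visible of it).
- models.place_of(camera, query): "point" ([column, row] in pixels: a listed point, or the origin of a listed thing).
The state is a dict: "clock": time; "joints": joint angles; "joint_velocities": joint speeds; "effort": joint torques, N m; "eef_pos": TCP position; "orientation": TCP orientation; "contact_force": force on the tool from outside, world axes, zero at the start; "moment": the same for the moment, N m; "opening": finger opening in m.
Only numpy, scipy, OpenCV 4.12 (cv2) and the standard library are available. Lean on these libraries where they do the work, as an engineer would, in place of code of your own. Each camera call takes 0.05 s, during which the arm holds its last target. There are 200 camera calls.

## Working session

There is one attempt and no reset: what is moved stays moved. The work goes in short steps, Python scripts to look and compute and a tool call to move; the robot and the scene stay as the last step left them, time stands still between calls to the robot, and variables do not carry over. Pictures are saved under pics/ and viewed, about 8 in all and at most 12, crops included, and the job is handed in when it is done.

Besides the shell and the picture viewer there is one more tool, called after "Emit:" by a JSON object that holds its "op" and its "data". drive_tool: Moves the arm, as the interface text tells. Its arguments: {"type":"object","properties":{"increments":{"type":"array"},"grip_force":{"type":"number"}},"required":["increments"]}

```bash
mkdir -p pics
cat > h.py <<'E'
import numpy as np, cv2
from workcell import monitor, cams, hand_in, models
def ray(cam,px):
    p=cams.camera_params(cam);K=np.array(p["intrinsics"]);D=np.array(p["distortion"]);R=np.array(p["R"]);t=np.array(p["t"])
    u=cv2.undistortPoints(np.array([[px]],float),K,D)[0,0]
    return -R.T@t, R.T@np.array([u[0],u[1],1.])
def atz(cam,px,z):
    c,d=ray(cam,px); return c+d*(z-c[2])/d[2]
def proj(cam,X):
    p=cams.camera_params(cam);R=np.array(p["R"])
    return cv2.projectPoints(np.atleast_2d(np.array(X,float)),cv2.Rodrigues(R)[0],np.array(p["t"],float),np.array(p["intrinsics"]),np.array(p["distortion"]))[0][:,0]
def snap(cam,name):
    im=cams.get_image(cam); cv2.imwrite(f"pics/{name}.png",im[:,:,::-1]); return im
E
python3 - <<'E'
from h import *
for c in("scene","top"):
    snap(c,c+"0"); p=cams.camera_params(c); print(c,np.round(p["intrinsics"],1).tolist(),(-np.array(p["R"]).T@p["t"]).round(3))
Z={"incubator":0,"well_1":.028,"well_2":.028,"wing":.1075,"cover_seat":.086,"cover":0,"handle":.031,"slot":.006,"vial_a":.014,"vial_rack":0,"beaker_500":0,"label_tape":0,"timer":0}
for n,z in Z.items():
    for c in("top","scene"):
        for r in models.place_of(c,n)[:4]: print(n,c,round(r["conf"],2),np.round(r["point"],1),atz(c,r["point"],z).round(4)[:2])
s=monitor.read_state(); print(s)
E
```

```text
scene [[409.9, 0.0, 321.2], [0.0, 409.9, 194.6], [0.0, 0.0, 1.0]] [-0.23   0.667  0.735]
top [[494.1, 0.0, 321.6], [0.0, 494.1, 199.5], [0.0, 0.0, 1.0]] [0.211 0.077 1.724]
incubator top 0.55 [322.4 178.1] [0.5904 0.0842]
incubator scene 0.73 [310.7 202.5] [0.5802 0.0707]
well_1 top 0.74 [326.4 169.8] [0.6139 0.0696]
well_1 top 0.63 [316.5 186. ] [0.5562 0.1051]
well_1 scene 0.91 [327.8 197.2] [0.5398 0.0371]
well_1 scene 0.68 [308.8 200.3] [0.5615 0.0913]
well_2 top 0.74 [326.4 169.8] [0.6139 0.0696]
well_2 top 0.63 [316.5 186. ] [0.5562 0.1051]
well_2 scene 0.91 [327.8 197.2] [0.5398 0.0371]
well_2 scene 0.68 [308.8 200.3] [0.5615 0.0913]
wing top 0.58 [250.9 203.4] [0.4841 0.3226]
wing top 0.55 [445.6 199.3] [ 0.489  -0.3254]
wing top 0.43 [329.5 201.8] [0.4859 0.0612]
wing top 0.26 [327.  170.8] [0.5916 0.068 ]
wing scene 0.42 [326.7 187.1] [0.4923 0.0805]
cover_seat top 0.7 [328.9 171.8] [0.5931 0.0614]
cover_seat top 0.15 [260.2 160.5] [0.6362 0.2959]
cover_seat scene 0.46 [310.6 200.7] [0.4922 0.1358]
cover top 0.57 [283.5 252.6] [0.3269 0.223 ]
cover top 0.56 [443.1 199.5] [ 
[... 1447 characters left out ...]
.3352027 ,  0.33320266,  0.03988208,  1.46541741, -0.01341025,
        1.34327276, -0.05847973]), 'joint_velocities': array([ 5.31203863e-04, -2.15735084e-03, -1.30573627e-03,  1.80139341e-05,
       -2.74771572e-04, -1.91456372e-03, -7.19533151e-04]), 'effort': array([-1.94476838e-04, -6.58301854e+01,  1.36299469e+00, -4.05817044e+01,
        1.65970309e-02,  3.09299387e-03, -1.05051583e-05]), 'eef_pos': array([0.21356242, 0.61388621, 0.23129739]), 'orientation': array([-1.34767570e-05,  1.66614116e-01,  9.86022178e-01, -1.59732299e-05]), 'contact_force': array([ 0.56018575, -0.12274717,  0.48503494]), 'moment': array([ 0.00822918, -0.03653538,  0.00794141]), 'opening': 0.08524725400225505}
```

Run:
```python
import cv2
a=cv2.imread("pics/top0.png")[120:270,200:360]; cv2.imwrite("pics/t1.png",cv2.resize(a,None,fx=5,fy=4*1.25*0.8,interpolation=2) if 0 else cv2.resize(a,(640,600),interpolation=2))
b=cv2.imread("pics/scene0.png")[130:290,190:470]; cv2.imwrite("pics/s1.png",cv2.resize(b,(800,457),interpolation=2))
```

```text
(no output)
```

View pics/t1.png

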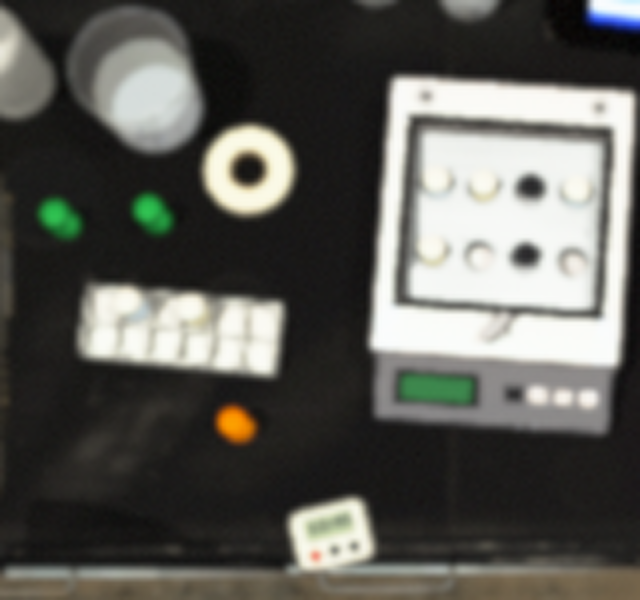

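View pics/s1.png

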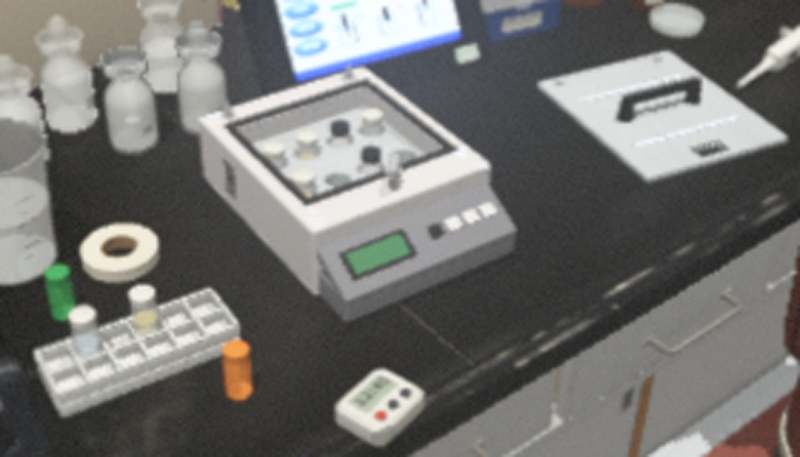

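```bash
cat >> h.py <<'E'
from scipy.optimize import least_squares
from scipy.ndimage import map_coordinates, gaussian_filter
def edgefit(ims,pose,segs,R=5,it=4,verbose=1):
    """segs: (cam,(x0,y0),(x1,y1),z, inner point) bright inside; local frame"""
    pose=np.array(pose,float)
    G={c:gaussian_filter(im.astype(float).mean(2),.7) for c,im in ims.items()}
    def W(p,P,z):
        c,s=np.cos(p[2]),np.sin(p[2]); P=np.atleast_2d(P)
        return np.c_[p[0]+c*P[:,0]-s*P[:,1],p[1]+s*P[:,0]+c*P[:,1],np.full(len(P),z)]
    for k in range(it):
        obs=[]
        for i,(cam,a,b,z,inn) in enumerate(segs):
            a,b=np.array(a,float),np.array(b,float)
            P=a+(b-a)*np.linspace(.1,.9,25)[:,None]; q=proj(cam,W(pose,P,z))
            d=q[-1]-q[0]; n=np.array([-d[1],d[0]])/np.linalg.norm(d)
            if n@(proj(cam,W(pose,inn,z))[0]-q.mean(0))<0:n=-n
            r=R if k<2 else 3
            s=np.arange(-r,r+.01,.25); XY=q[:,None]+s[None,:,None]*n
            v=map_coordinates(G[cam],[XY[...,1],XY[...,0]],order=1); g=np.gradient(v,axis=1)
            j=g.argmax(1); ok=g[np.arange(25),j]>1.5
            obs.append((i,P[ok],q[ok]+s[j[ok]][:,None]*n,n))
        def res(p): return np.concatenate([((proj(segs[i][0],W(p,P,segs[i][3]))-o)@n) for i,P,o,n in obs if len(P)])
        pose=least_squares(res,pose,loss="soft_l1",f_scale=.3,x_scale=[.01,.01,.02]).x
    if verbose:
        for i,P,o,n in obs:
            if len(P): print("  ",segs[i][0],segs[i][1:4],len(P),"med px",np.median((proj(segs[i][0],W(pose,P,segs[i][3]))-o)@n).round(2))
    print("pose",pose[:2].round(4),"yaw deg",np.degrees(pose[2]).round(2)); return pose
def rect(cam,x0,x1,y0,y1,z,skip=""):
    m=((x0+x1)/2,(y0+y1)/2); E={"r":((x1,y0),(x1,y1)),"f":((x0,y0),(x0,y1)),"l":((x0,y1),(x1,y1)),"R":((x0,y0),(x1,y0))}
    return [(cam,a,b,z,m) for k,(a,b) in E.items() if k not in skip]
E
python3 - <<'E'
from h import *
ims={c:cv2.imread(f"pics/{c}0.png")[:,:,::-1] for c in("top","scene")}
T=rect("top",-.119,.119,-.104,.104,.086,"f");S=rect("scene",-.119,.119,-.104,.104,.086,"fl")
y=np.radians(-4.2)
print("incubator"); 
for s in(T,S,T+S): edgefit(ims,(.59,.075,y),s)
print("cover")
T=rect("top",-.115,.115,-.1,.1,.006);S=rect("scene",-.115,.115,-.1,.1,.006)
for s in(T,S,T+S): edgefit(ims,(.51,-.343,y),s,R=7)
print("rack")
T=rect("top",-.03,.03,-.085,.085,.03,"f");S=rect("scene",-.03,.03,-.085,.085,.03,"fl")
for s in(T,S,T+S): edgefit(ims,(.505,.347,y),s)
for c in("top","scene"):
    for r in models.regions_of(c,"vial_a")[:5]:
        m=r["region"];ys,xs=np.nonzero(m);print(c,round(r["conf"],2),r["point"],m.sum(),xs.min(),xs.max(),ys.min(),ys.max(),ims[c][m].mean(0).round(0))
    for r in models.regions_of(c,"wing")[:3]:
        m=r["region"];ys,xs=np.nonzero(m);print("wing",c,round(r["conf"],2),r["point"],m.sum(),xs.min(),xs.max(),ys.min(),ys.max())
def crop(c,x,y,w,h,f):
    return cv2.resize(np.ascontiguousarray(ims[c][y:y+h,x:x+w,::-1]),(w*f,h*f),interpolation=cv2.INTER_CUBIC)
A=crop("top",220,185,55,35,7);B=crop("top",300,165,60,45,6);C=crop("scene",210,225,70,40,5);D=crop("scene",270,165,90,45,4)
o=np.zeros((560,800,3),np.uint8)
for im,x,y in((A,0,0),(B,400,0),(C,0,290),(D,400,290)):o[y:y+im.shape[0],x:x+im.shape[1]]=im[:,:800-x]
cv2.imwrite("pics/m.png",o)
E
```

```text
incubator
   top ((0.119, -0.104), (0.119, 0.104), 0.086) 25 med px -0.0
   top ((-0.119, 0.104), (0.119, 0.104), 0.086) 25 med px 0.5
   top ((-0.119, -0.104), (0.119, -0.104), 0.086) 25 med px 0.5
pose [0.5857 0.0727] yaw deg -4.79
   scene ((0.119, -0.104), (0.119, 0.104), 0.086) 25 med px 0.02
   scene ((-0.119, -0.104), (0.119, -0.104), 0.086) 25 med px 0.01
pose [0.5823 0.075 ] yaw deg -5.01
   top ((0.119, -0.104), (0.119, 0.104), 0.086) 25 med px 0.25
   top ((-0.119, 0.104), (0.119, 0.104), 0.086) 25 med px 0.26
   top ((-0.119, -0.104), (0.119, -0.104), 0.086) 25 med px 0.98
   scene ((0.119, -0.104), (0.119, 0.104), 0.086) 25 med px -0.5
   scene ((-0.119, -0.104), (0.119, -0.104), 0.086) 25 med px -0.26
pose [0.5851 0.0739] yaw deg -4.77
cover
   top ((0.115, -0.1), (0.115, 0.1), 0.006) 25 med px 0.78
   top ((-0.115, -0.1), (-0.115, 0.1), 0.006) 25 med px 0.72
   top ((-0.115, 0.1), (0.115, 0.1), 0.006) 25 med px 0.59
   top ((-0.115, -0.1), (0.115, -0.1), 0.006) 25 med px 0.68
pose [ 0.5056 -0.3453] yaw deg -12.62
   scene ((0.115, -0.1), (0.115, 0.1), 0.006) 25 med px 
[... 441 characters left out ...]
0.1), 0.006) 25 med px 1.02
   scene ((0.115, -0.1), (0.115, 0.1), 0.006) 25 med px 0.52
   scene ((-0.115, -0.1), (-0.115, 0.1), 0.006) 25 med px 0.54
   scene ((-0.115, 0.1), (0.115, 0.1), 0.006) 25 med px 0.79
   scene ((-0.115, -0.1), (0.115, -0.1), 0.006) 25 med px 0.25
pose [ 0.5052 -0.3441] yaw deg -12.76
rackTraceback (most recent call last):
  File "<stdin>", line 12, in <module>
  File "h.py", line 27, in edgefit
    P=a+(b-a)*np.linspace(.1,.9,25)[:,None]; q=proj(cam,W(pose,P,z))
                                               ~~~~^^^^^^^^^^^^^^^^^
  File "h.py", line 10, in proj
    p=cams.camera_params(cam);R=np.array(p["R"])
ValueError: time passes only in moves, steps and waits
```

```bash
python3 - <<'E'
s=open("h.py").read()
s=s.replace('import numpy as np, cv2\n','import numpy as np, cv2, functools\n').replace('def ray(','@functools.lru_cache(None)\ndef CP(c): return cams.camera_params(c)\nBLOAT={"top":.69,"scene":.56}\ndef ray(',1).replace('p=cams.camera_params(cam)','p=CP(cam)')
s=s.replace('-o)@n) for i,P','-o)@n-BLOAT[segs[i][0]]) for i,P').replace('-o)@n).round(2)','-o)@n-BLOAT[segs[i][0]]).round(2)')
open("h.py","w").write(s)
E
python3 - <<'E'
from h import *
ims={c:cv2.imread(f"pics/{c}0.png")[:,:,::-1] for c in("top","scene")}
T=rect("top",-.119,.119,-.104,.104,.086,"f");S=rect("scene",-.119,.119,-.104,.104,.086,"fl")
y=np.radians(-4.8)
print("incubator"); 
for s in(T,S,T+S): edgefit(ims,(.585,.075,y),s)
print("rack")
T=rect("top",-.03,.03,-.085,.085,.03,"f");S=rect("scene",-.03,.03,-.085,.085,.03,"fl")
for s in(T,S,T+S): edgefit(ims,(.505,.347,y),s)
print("cover")
T=rect("top",-.115,.115,-.1,.1,.006);S=rect("scene",-.115,.115,-.1,.1,.006)
edgefit(ims,(.506,-.344,-.22),T+S,verbose=0)
for c in("top","scene"):
    for r in models.regions_of(c,"vial_a")[:5]:
        m=r["region"];ys,xs=np.nonzero(m);print(c,round(r["conf"],2),r["point"],m.sum(),xs.min(),xs.max(),ys.min(),ys.max(),ims[c][m].mean(0).round(0))
    for r in models.regions_of(c,"wing")[:3]:
        m=r["region"];ys,xs=np.nonzero(m);print("wing",c,round(r["conf"],2),r["point"],m.sum(),xs.min(),xs.max(),ys.min(),ys.max())
def crop(c,x,y,w,h,f):
    return cv2.resize(np.ascontiguousarray(ims[c][y:y+h,x:x+w,::-1]),(w*f,h*f),interpolation=cv2.INTER_CUBIC)
A=crop("top",220,185,55,35,7);B=crop("top",300,165,60,45,6);C=crop("scene",210,225,70,40,5);D=crop("scene",270,165,90,45,4)
o=np.zeros((560,800,3),np.uint8)
for im,x,y in((A,0,0),(B,400,0),(C,0,290),(D,400,290)):o[y:y+im.shape[0],x:x+im.shape[1]]=im[:,:800-x]
cv2.imwrite("pics/m.png",o)
E
```

```text
incubator
   top ((0.119, -0.104), (0.119, 0.104), 0.086) 25 med px 0.04
   top ((-0.119, 0.104), (0.119, 0.104), 0.086) 25 med px -0.19
   top ((-0.119, -0.104), (0.119, -0.104), 0.086) 25 med px -0.18
pose [0.5833 0.0729] yaw deg -4.82
   scene ((0.119, -0.104), (0.119, 0.104), 0.086) 25 med px -0.05
   scene ((-0.119, -0.104), (0.119, -0.104), 0.086) 25 med px -0.03
pose [0.5795 0.0778] yaw deg -4.91
   top ((0.119, -0.104), (0.119, 0.104), 0.086) 25 med px 0.3
   top ((-0.119, 0.104), (0.119, 0.104), 0.086) 25 med px -0.43
   top ((-0.119, -0.104), (0.119, -0.104), 0.086) 25 med px 0.06
   scene ((0.119, -0.104), (0.119, 0.104), 0.086) 25 med px -0.57
   scene ((-0.119, -0.104), (0.119, -0.104), 0.086) 25 med px -1.05
pose [0.5826 0.0736] yaw deg -4.82
rack
   top ((0.03, -0.085), (0.03, 0.085), 0.03) 25 med px 0.06
   top ((-0.03, 0.085), (0.03, 0.085), 0.03) 25 med px 0.31
   top ((-0.03, -0.085), (0.03, -0.085), 0.03) 25 med px 0.06
pose [0.5036 0.3567] yaw deg -6.93
   scene ((0.03, -0.085), (0.03, 0.085), 0.03) 25 med px -0.03
   scene ((-0.03, -0.085), (0.03, -0.085), 0.03)
[... 344 characters left out ...]
 25 med px -0.29
pose [0.5032 0.3578] yaw deg -6.94
cover
pose [ 0.5058 -0.3445] yaw deg -12.74
top 0.52 [250.4, 195.1] 65 244 252 193 201 [221. 218. 200.]
top 0.5 [282.1, 255.7] 272 273 292 246 262 [217. 217. 195.]
top 0.47 [227.6, 197.5] 56 229 236 192 200 [221. 223. 213.]
top 0.45 [256.4, 227.7] 26 256 261 223 228 [243. 143.   0.]
scene 0.76 [182.0, 246.4] 191 177 189 236 255 [ 56. 124.  71.]
scene 0.74 [271.0, 258.0] 165 268 277 249 269 [198. 125.  64.]
scene 0.56 [221.9, 246.1] 165 214 224 237 255 [183. 186. 181.]
scene 0.51 [209.0, 230.7] 153 206 215 223 241 [ 66. 132.  78.]
scene 0.43 [239.2, 238.1] 144 235 245 230 247 [193. 189. 171.]
wing scene 0.37 [329.6, 190.2] 38 326 330 184 193
```

View pics/m.png

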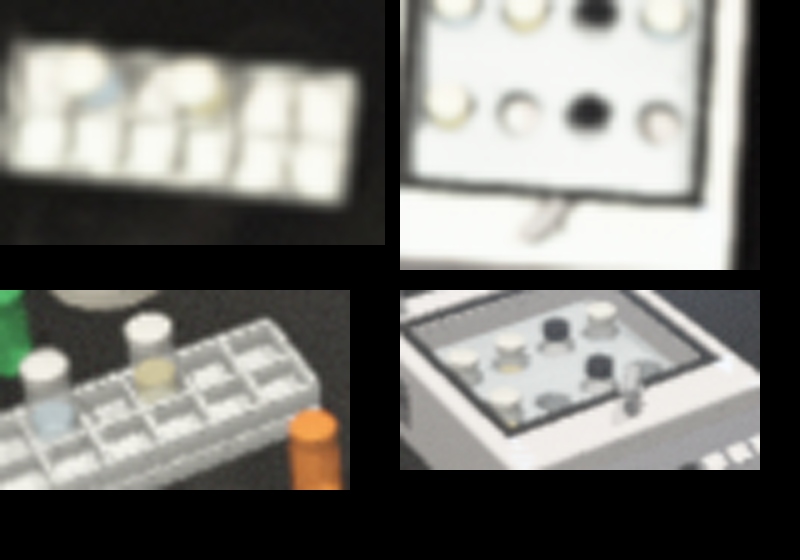

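Run:
```python
from h import *
for c,ps in(("top",[(232.6,195),(248.1,196.9)]),("scene",[(219,238.),(239.6,231.7)])):
    for p in ps: print("cap",c,atz(c,p,.066).round(4))
for p in((320,183.8),(343.5,185.3)): print("well top",atz("top",p,.06).round(4))
def loc(x,y,p): 
    c,s=np.cos(p[2]),np.sin(p[2]); return np.array([p[0]+c*x-s*y,p[1]+s*x+c*y]).round(4)
I=(.583,.073,np.radians(-4.82))
print("model wells",loc(-.03,.02,I),loc(-.03,-.06,I),"wing",loc(-.1,0,I))
for q in((326,184),(330,193)): print("wing ray scene",atz("scene",q,.1075).round(4))
# wing in top: crop B ends (527,235),(568,203)
for q in((527,235),(568,203)): print("wing end top",atz("top",((q[0]-400)/6+300,q[1]/6+165),.112).round(4))
r=models.place_of("top","handle");print([ (x["conf"],atz("top",x["point"],.031).round(4)) for x in r[:2]])
```

```text
cap top [0.5211 0.3922 0.066 ]
cap top [0.5138 0.3388 0.066 ]
cap scene [0.5261 0.3936 0.066 ]
cap scene [0.5164 0.3412 0.066 ]
well top [0.5572 0.0924 0.06  ]
well top [0.5509 0.0117 0.06  ]
model wells [0.5548 0.0955] [0.5481 0.0157] wing [0.4834 0.0814]
wing ray scene [0.5055 0.0725 0.1075]
wing ray scene [0.4648 0.0911 0.1075]
wing end top [0.4776 0.0889 0.112 ]
wing end top [0.4952 0.066  0.112 ]
[(0.6, array([ 0.5121, -0.3425,  0.031 ])), (0.47, array([0.5202, 0.3998, 0.031 ]))]
```

Emit:
{"op": "drive_tool", "data": {"increments": [[-0.12,-0.06,0,0.11,0.2],[-0.3,-0.15,0,0.22,0.2],[-0.6,-0.3,0,0.33,0.2],[-0.9,-0.45,0,0.44,0.2],[-1,-0.5,0,0.55,0.2],[-1,-0.5,0,0.66,0.2],[-1,-0.5,0,0.77,0.2],[-1,-0.5,0,0.86,0.2],[-1,-0.5,0,0.86,0.2]]}}

```text
clock: 2.78
eef_pos: [0.3305, 0.4938, 0.2314]
orientation: [0.0, 0.746, 0.666, 0.0]
contact_force: [0.0, 0.2, -0.1]
opening: 0.0512
```

```bash
cat >> h.py <<'E'
def go(x,y,z,ang=None,ref=None):
    "print tool-axis units from measured pose to target; ang = world angle of tool y, deg"
    s=monitor.read_state(); w,a,b,c=s["orientation"]; from scipy.spatial.transform import Rotation as Ro
    M=Ro.from_quat([a,b,c,w]).as_matrix(); d=M.T@(np.array([x,y,z])-s["eef_pos"])/.15
    A=np.degrees(np.arctan2(M[1,1],M[0,1])); print("t",round(s["clock"],2),"at",s["eef_pos"].round(4),"yang",A.round(2),"tilt",M[:,2].round(3),"F",s["contact_force"].round(1),"open",s["opening"].round(4))
    print("-> units",d.round(4),"yaw",None if ang is None else round(((A-ang+180)%360-180)/90,4))
E
python3 -c "
from h import *
go(.5215,.395,.13,-6.9)"
```

```text
Traceback (most recent call last):
  File "h.py", line 51, in go
    A=np.degrees(np.arctan2(M[1,1],M[0,1])); print("t",round(s["clock"],2),"at",s["eef_pos"].round(4),"yang",A.round(2),"tilt",M[:,2].round(3),"F",s["contact_force"].round(1),"open",s["opening"].round(4))
                                                                                                                                                                                      ^^^^^^^^^^^^^^^^^^
AttributeError: 'float' object has no attribute 'round'
```

```bash
sed -i 's/s\["opening"\].round(4)/round(s["opening"],4)/' h.py; python3 -c "
from h import *
go(.5215,.395,.13,-6.9)"
```

```text
t 2.77 at [0.3305 0.4938 0.2314] yang -6.53 tilt [ 0.  0. -1.] F [ 0.   0.2 -0.1] open 0.0512
-> units [-0.5096  1.3397  0.6758] yaw 0.0041
```

Emit:
{"op": "drive_tool", "data": {"increments": [[-0.15,0.3,0.1,0,0.2],[-0.3,0.6,0.3,0,0.2],[-0.45,0.9,0.5,0,0.2],[-0.51,1,0.6,0,0.2],[-0.51,1,0.6,0,0.2]]}}

```text
clock: 3.4
eef_pos: [0.4711, 0.3993, 0.1403]
orientation: [0.0, 0.747, 0.665, -0.001]
contact_force: [-0.4, -0.2, 0.1]
opening: 0.0509
```

Emit:
{"op": "drive_tool", "data": {"increments": [[0,0.2,0,0,0.2],[0,0.34,0,0,0.2],[0,0.34,0.2,0,0.2],[0,0.34,0.45,0,0.2],[0,0.34,0.62,0,0.2],[0,0.34,0.62,0,-0.6],[0,0.34,0.62,0,-0.6],[0,0.34,0.62,0,-0.6],[0,0.34,0.62,0,-0.6]], "grip_force": 30}}

```text
clock: 4.53
eef_pos: [0.522, 0.3953, 0.0495]
orientation: [-0.0, 0.746, 0.665, 0.001]
contact_force: [0.5, 1.5, 4.3]
opening: 0.0214
```

Run:
```python
from h import *
go(.5215,.395,.15,-6.9)
a=snap("top","g1");b=snap("scene","g1s")
o=np.zeros((420,800,3),np.uint8)
A=cv2.resize(np.ascontiguousarray(a[170:222,215:275]),None,fx=6.6,fy=6.6,interpolation=2);B=cv2.resize(np.ascontiguousarray(b[190:275,195:295]),None,fx=4,fy=4,interpolation=2)
o[:A.shape[0],:A.shape[1]]=A;o[:B.shape[0],400:400+B.shape[1]]=B;cv2.imwrite("pics/g1c.png",o[:,:,::-1])
```

```text
t 4.53 at [0.522  0.3953 0.0495] yang -6.57 tilt [ 0.001  0.001 -1.   ] F [0.5 1.5 4.3] open 0.0214
-> units [-0.0015 -0.002  -0.6697] yaw 0.0037
```

View pics/g1c.png

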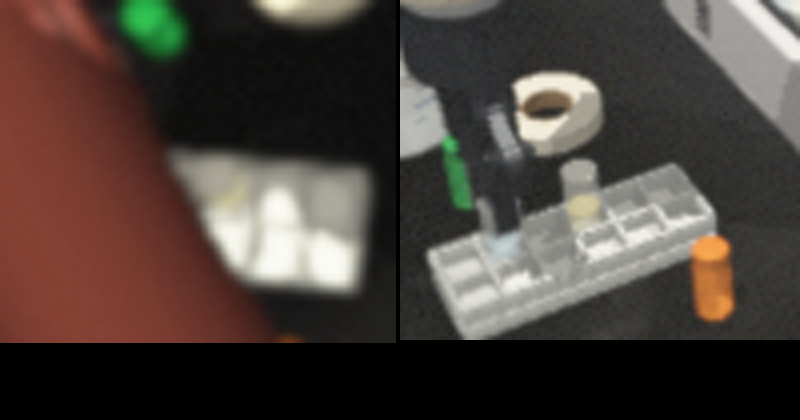

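Emit:
{"op": "drive_tool", "data": {"increments": [[0,0,-0.2,0,-0.6],[0,0,-0.5,0,-0.6],[0,0,-0.75,0,-0.6],[0,0,-0.75,0,-0.6]]}}

```text
clock: 5.12
eef_pos: [0.5232, 0.3956, 0.1645]
orientation: [-0.0, 0.747, 0.665, 0.003]
contact_force: [0.6, 0.5, -0.4]
opening: 0.0215
```

Run:
```python
from h import *
go(.5562,.0945,.16,-4.8)
b=snap("scene","g2s")
for r in models.regions_of("scene","vial_a")[:5]:
    m=r["region"];ys,xs=np.nonzero(m);print(round(r["conf"],2),r["point"],m.sum(),xs.min(),xs.max(),ys.min(),ys.max(),b[m].mean(0).round(0))
s=monitor.read_state();p=s["eef_pos"]
print("pred foot",proj("scene",p-[0,0,.034]),"tip",proj("scene",p))
B=cv2.resize(np.ascontiguousarray(b[170:270,190:290]),None,fx=6,fy=6,interpolation=2);cv2.imwrite("pics/g2c.png",B[:,:,::-1])
```

```text
t 5.12 at [0.5232 0.3956 0.1645] yang -6.6 tilt [ 0.004  0.004 -1.   ] F [ 0.6  0.5 -0.4] open 0.0215
-> units [-1.9687  0.4495  0.0231] yaw -0.02
0.53 [210.7, 214.8] 95 208 218 211 221 [161. 169. 169.]
0.53 [239.6, 241.7] 146 235 245 230 247 [170. 166. 148.]
0.48 [209.3, 232.5] 151 206 215 223 241 [ 64. 134.  77.]
0.48 [272.9, 257.1] 185 268 278 249 269 [193. 121.  62.]
0.43 [183.4, 243.9] 190 176 188 235 255 [ 58. 127.  72.]
pred foot [[215.96226484 219.89100815]] tip [[213.88763874 208.47398973]]
```

View pics/g2c.png

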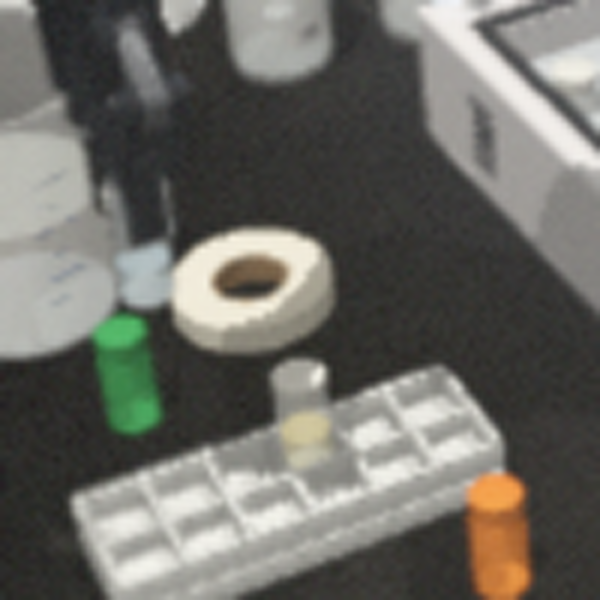

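Emit:
{"op": "drive_tool", "data": {"increments": [[-0.2,0.05,0,-0.02,-0.6],[-0.5,0.12,0,-0.02,-0.6],[-0.8,0.2,0,-0.02,-0.6],[-1,0.23,0,-0.02,-0.6],[-1,0.23,0,-0.02,-0.6]]}}

```text
clock: 5.85
eef_pos: [0.5385, 0.2382, 0.1596]
orientation: [0.0, 0.738, 0.675, -0.001]
contact_force: [0.3, 0.3, 0.5]
opening: 0.0218
```

Run:
```python
from h import *
go(.5562,.0945,.115,-4.8)
```

```text
t 5.85 at [0.5385 0.2382 0.1596] yang -5.04 tilt [-0.002 -0.002 -1.   ] F [0.3 0.3 0.5] open 0.0218
-> units [-0.9435  0.2024  0.299 ] yaw -0.0027
```

Emit:
{"op": "drive_tool", "data": {"increments": [[-0.2,0.05,0,0,-0.6],[-0.5,0.1,0,0,-0.6],[-0.8,0.18,0,0,-0.6],[-0.94,0.2,0,0,-0.6],[-0.94,0.2,0.15,0,-0.6],[-0.94,0.2,0.3,0,-0.6],[-0.94,0.2,0.3,0,-0.6]]}}

```text
clock: 6.72
eef_pos: [0.5551, 0.0998, 0.1137]
orientation: [-0.001, 0.735, 0.678, -0.002]
contact_force: [0.6, -1.0, -0.6]
opening: 0.0214
```

Run:
```python
from h import *
go(.5562,.0945,.105,-4.8)
b=snap("scene","g3s");a=snap("top","g3")
s=monitor.read_state();p=s["eef_pos"]
print("pred foot",proj("scene",p-[0,0,.034]),"tip",proj("scene",p), "well model",proj("scene",[.5562,.0945,.06]))
B=cv2.resize(np.ascontiguousarray(b[150:225,260:345]),(680,600),interpolation=2)
A=cv2.resize(np.ascontiguousarray(a[150:220,290:370]),None,fx=5,fy=5,interpolation=2)
cv2.imwrite("pics/g3c.png",B[:,:,::-1]);cv2.imwrite("pics/g3t.png",A[:,:,::-1])
```

```text
t 6.72 at [0.5551 0.0998 0.1137] yang -4.69 tilt [-0.004 -0.001 -1.   ] F [ 0.6 -1.  -0.6] open 0.0214
-> units [-0.0348  0.0107  0.0581] yaw 0.0013
pred foot [[307.26255364 186.80588924]] tip [[307.09765423 176.74696806]] well model [[308.89362392 192.56582197]]
```

View pics/g3c.png

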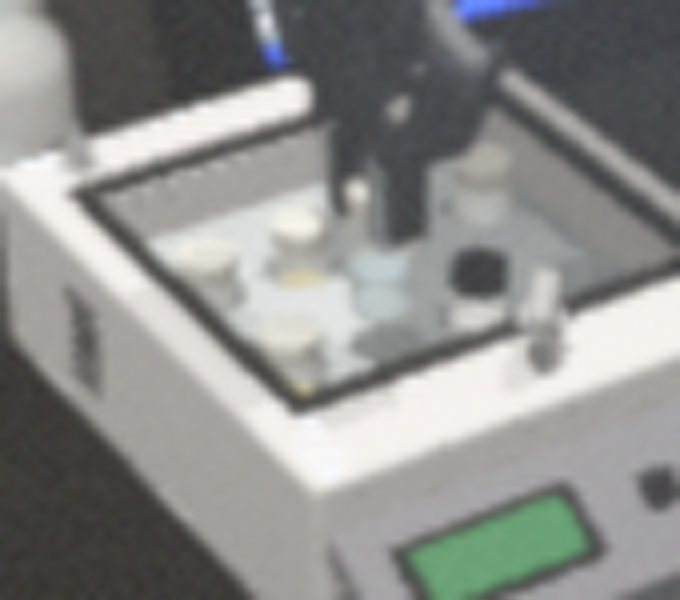

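Run:
```python
from h import *
print(atz("scene",(308.7,192.2),.06),atz("scene",(307.3,187.4),.0797))
for r in models.place_of("scene","vial_a")[:7]: print(r["conf"],np.round(r["point"],1),atz("scene",r["point"],.0797))
go(.556,.0950,.088,-4.8)
```

```text
[0.55803138 0.09384026 0.06      ] [0.5568048  0.09943267 0.0797    ]
0.65 [236.9 248. ] [0.45249147 0.3817487  0.0797    ]
0.63 [181.6 253.6] [0.51337219 0.49375645 0.0797    ]
0.61 [309.3 188.5] [0.54884522 0.09822916 0.0797    ]
0.54 [275.5 267.1] [0.34456587 0.34352022 0.0797    ]
0.47 [210.2 237.1] [0.5266189  0.41483442 0.0797    ]
t 6.88 at [0.557  0.0995 0.1164] yang -4.73 tilt [ 0.  0. -1.] F [ 0.7 -0.3 -0.2] open 0.0215
-> units [-0.0307 -0.0044  0.1895] yaw 0.0008
```

View pics/g3t.png

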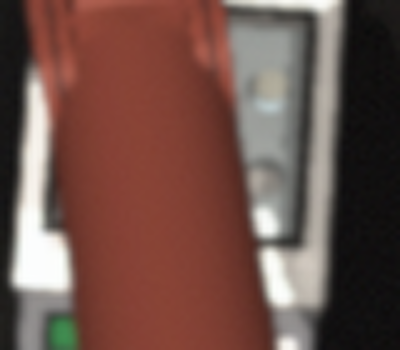

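Emit:
{"op": "drive_tool", "data": {"increments": [[-0.035,0.006,0,0,-0.6],[-0.035,0.006,0.05,0,-0.6],[-0.035,0.006,0.1,0,-0.6],[-0.035,0.006,0.14,0,-0.6],[-0.035,0.006,0.17,0,-0.6],[-0.035,0.006,0.2,0,-0.6],[-0.035,0.006,0.2,0,-0.6]]}}

```text
clock: 7.75
eef_pos: [0.557, 0.0934, 0.0855]
orientation: [-0.0, 0.736, 0.677, -0.0]
contact_force: [0.3, -0.6, 0.3]
opening: 0.0216
```

Run:
```python
from h import *
go(.5575,.0942,.062,-4.8)
```

```text
t 7.75 at [0.557  0.0934 0.0855] yang -4.78 tilt [-0.001 -0.    -1.   ] F [ 0.3 -0.6  0.3] open 0.0216
-> units [0.0054 0.003  0.1564] yaw 0.0002
```

Emit:
{"op": "drive_tool", "data": {"increments": [[0.005,0.003,0.04,0,-0.6],[0.005,0.003,0.08,0,-0.6],[0.005,0.003,0.11,0,-0.6],[0.005,0.003,0.13,0,-0.6],[0.005,0.003,0.14,0,-0.6],[0.005,0.003,0.14,0,-0.6]]}}

```text
clock: 8.5
eef_pos: [0.5577, 0.0941, 0.0648]
orientation: [-0.0, 0.736, 0.677, -0.0]
contact_force: [-0.3, -0.3, 0.3]
opening: 0.0218
```

Emit:
{"op": "drive_tool", "data": {"increments": [[0,0,0.01,0,-0.6],[0,0,0.018,0,-0.6],[0,0,0.018,0,-0.6]]}}

```text
clock: 8.88
eef_pos: [0.5583, 0.0942, 0.0633]
orientation: [0.0, 0.736, 0.677, 0.001]
contact_force: [-3.0, -1.5, 11.4]
opening: 0.022
```

Emit:
{"op": "drive_tool", "data": {"increments": [[0,0,0,0,0],[0,0,0,0,0],[0,0,-0.15,0,0],[0,0,-0.4,0,0],[0,0,-0.65,0,0],[0.3,0,-0.75,0,0.2],[0.6,-0.1,-0.75,0,0.2],[1,-0.15,-0.75,-0.0,0.2],[1,-0.15,-0.75,0,0.2]]}}

```text
clock: 10.0
eef_pos: [0.5459, 0.2518, 0.1739]
orientation: [-0.001, 0.733, 0.68, -0.0]
contact_force: [-0.3, -0.4, -0.7]
opening: 0.0512
```

Run:
```python
from h import *
go(.5155,.341,.1,-6.9)
b=snap("scene","g4s");a=snap("top","g4")
o=np.zeros((600,800,3),np.uint8)
B=cv2.resize(np.ascontiguousarray(b[150:225,260:345]),None,fx=4.7,fy=4.7,interpolation=2)
A=cv2.resize(np.ascontiguousarray(a[150:220,290:370]),None,fx=4.9,fy=4.9,interpolation=2)
o[:A.shape[0],400:400+A.shape[1]]=A[:,:400];o[:B.shape[0],:B.shape[1]]=B
cv2.imwrite("pics/g4c.png",o[:360,:,::-1])
```

```text
t 10.0 at [0.5459 0.2518 0.1739] yang -4.3 tilt [-0.001  0.001 -1.   ] F [-0.3 -0.4 -0.7] open 0.0512
-> units [ 0.5775 -0.2457  0.4935] yaw 0.0289
```

View pics/g4c.png

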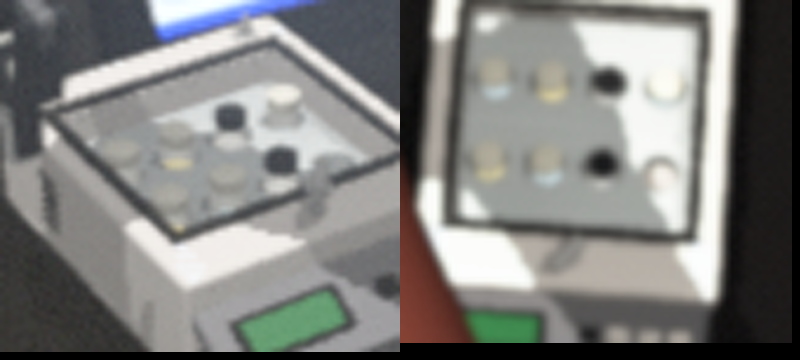

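Emit:
{"op": "drive_tool", "data": {"increments": [[0.2,-0.1,0,0.015,0.2],[0.45,-0.2,0,0.03,0.2],[0.58,-0.246,0.1,0.03,0.2],[0.58,-0.246,0.3,0.03,0.2],[0.58,-0.246,0.55,0.03,0.2],[0.58,-0.246,0.75,0.03,0.2],[0.58,-0.246,0.82,0.03,0.2],[0.58,-0.246,0.83,0.03,0.2],[0.58,-0.246,0.83,0.03,0.2]]}}

```text
clock: 11.22
eef_pos: [0.5191, 0.3353, 0.0512]
orientation: [0.0, 0.752, 0.659, 0.001]
contact_force: [1.0, -0.5, 0.5]
opening: 0.051
```

Emit:
{"op": "drive_tool", "data": {"increments": [[0,0,0,0,-0.6],[0,0,0,0,-0.6],[0,0,0,0,-0.6],[0,0,0,0,-0.6]], "grip_force": 30}}

```text
clock: 11.72
eef_pos: [0.5186, 0.3357, 0.0509]
orientation: [-0.0, 0.752, 0.659, 0.001]
contact_force: [-1.1, -0.6, 6.3]
opening: 0.0216
```

Emit:
{"op": "drive_tool", "data": {"increments": [[0,0,-0.15,0,-0.6],[0,0,-0.4,0,-0.6],[0,0,-0.7,0,-0.6],[0,0,-0.75,0,-0.6],[0,0,-0.75,0,-0.6]]}}

```text
clock: 12.35
eef_pos: [0.5182, 0.3353, 0.1626]
orientation: [-0.0, 0.752, 0.659, 0.0]
contact_force: [0.2, -1.0, -0.7]
opening: 0.0219
```

Run:
```python
from h import *
b=snap("scene","g5s")
p=monitor.read_state()["eef_pos"]
go(.5515,.014,.165,-4.8)
print("pred foot",proj("scene",p-[0,0,.0355]),"centre",proj("scene",p-[0,0,.02]))
for r in models.regions_of("scene","vial_b")[:7]:
    m=r["region"];ys,xs=np.nonzero(m);print(round(r["conf"],2),r["point"],m.sum(),xs.min(),xs.max(),ys.min(),ys.max(),b[m].mean(0).round(0))
```

```text
t 12.4 at [0.5177 0.335  0.1616] yang -7.48 tilt [-0.001 -0.001 -1.   ] F [ 0.1 -0.4 -1.2] open 0.0221
-> units [-2.0928  0.5017 -0.0214] yaw -0.0298
pred foot [[238.87041574 211.59494038]] centre [[238.1666861  206.50967871]]
0.73 [235.0, 210.7] 99 231 241 202 215 [188. 182. 156.]
0.69 [208.6, 230.3] 149 206 215 223 241 [ 66. 137.  79.]
0.65 [270.6, 257.3] 144 268 277 250 268 [198. 124.  62.]
0.6 [183.0, 245.3] 159 177 187 236 255 [ 60. 134.  76.]
0.49 [310.5, 186.6] 70 305 312 185 194 [193. 193. 188.]
```

Emit:
{"op": "drive_tool", "data": {"increments": [[-0.2,0.05,0,-0.01,-0.6],[-0.5,0.12,0,-0.02,-0.6],[-0.8,0.2,0,-0.03,-0.6],[-1,0.23,0,-0.03,-0.6],[-1,0.23,0,-0.03,-0.6],[-1,0.23,0,-0.03,-0.6]]}}

```text
clock: 13.2
eef_pos: [0.5323, 0.1828, 0.1617]
orientation: [-0.0, 0.736, 0.677, -0.001]
contact_force: [0.2, -0.0, -0.8]
opening: 0.0219
```

Emit:
{"op": "drive_tool", "data": {"increments": [[-0.2,0.05,0,0,-0.6],[-0.5,0.12,0,0,-0.6],[-0.8,0.2,0,0,-0.6],[-1,0.23,0,0,-0.6],[-1,0.23,0.1,0,-0.6],[-1,0.23,0.29,0,-0.6],[-1,0.23,0.29,0,-0.6],[-1,0.23,0.29,0,-0.6]]}}

```text
clock: 14.2
eef_pos: [0.555, 0.0309, 0.1194]
orientation: [-0.0, 0.735, 0.678, -0.0]
contact_force: [-0.4, -0.3, -0.3]
opening: 0.0216
```

Run:
```python
from h import *
b=snap("scene","g6s")
p=monitor.read_state()["eef_pos"]
go(.5515,.014,.115,-4.8)
print("pred foot",proj("scene",p-[0,0,.0355]),"centre",proj("scene",p-[0,0,.02]))
print("well1",proj("scene",[.5515,.014,.06]))
for r in models.regions_of("scene","vial_b")[:9]:
    m=r["region"];ys,xs=np.nonzero(m);print(round(r["conf"],2),r["point"],m.sum(),xs.min(),xs.max(),ys.min(),ys.max(),b[m].mean(0).round(0))
B=cv2.resize(np.ascontiguousarray(b[150:210,285:365]),(800,600),interpolation=2)
cv2.imwrite("pics/g6c.png",B[:,:,::-1])
```

```text
t 14.25 at [0.5552 0.0307 0.1198] yang -4.71 tilt [ 0.001  0.    -1.   ] F [-0.5 -0.4 -0.2] open 0.0216
-> units [-0.1128 -0.0157  0.0318] yaw 0.001
pred foot [[326.50376217 178.36037005]] centre [[326.57394168 173.87858852]]
well1 [[331.55360211 183.9132855 ]]
0.63 [271.4, 258.9] 168 268 277 249 269 [203. 128.  66.]
0.54 [208.9, 230.3] 143 206 215 223 241 [ 69. 142.  83.]
```

View pics/g6c.png

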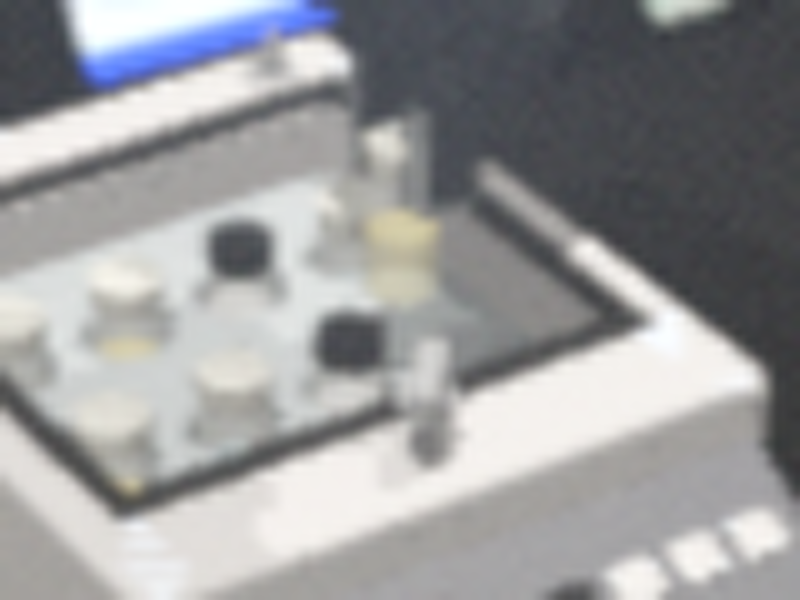

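Emit:
{"op": "drive_tool", "data": {"increments": [[-0.08,-0.01,0,0,-0.6],[-0.15,-0.016,0,0,-0.6],[-0.15,-0.016,0.06,0,-0.6],[-0.15,-0.016,0.12,0,-0.6],[-0.15,-0.016,0.15,0,-0.6],[-0.15,-0.016,0.18,0,-0.6],[-0.15,-0.016,0.19,0,-0.6],[-0.15,-0.016,0.2,0,-0.6],[-0.15,-0.016,0.2,0,-0.6]]}}

```text
clock: 15.42
eef_pos: [0.5507, 0.0076, 0.0891]
orientation: [0.0, 0.736, 0.677, 0.0]
contact_force: [1.8, 0.3, -1.0]
opening: 0.0218
```

Run:
```python
from h import *
go(.551,.0085,.0855,-4.8)
```

```text
t 15.43 at [0.5507 0.0076 0.0891] yang -4.78 tilt [ 0.  0. -1.] F [ 1.8  0.3 -1. ] open 0.0218
-> units [0.0063 0.0012 0.0243] yaw 0.0002
```

Emit:
{"op": "drive_tool", "data": {"increments": [[0.003,0,0.04,0,-0.6],[0.003,0,0.08,0,-0.6],[0.003,0,0.12,0,-0.6],[0.003,0,0.145,0,-0.6],[0.003,0,0.165,0,-0.6],[0.003,0,0.168,0,-0.6]]}}

```text
clock: 16.18
eef_pos: [0.5506, 0.0081, 0.0638]
orientation: [-0.0, 0.736, 0.677, 0.0]
contact_force: [1.4, 2.3, 2.3]
opening: 0.0218
```

Emit:
{"op": "drive_tool", "data": {"increments": [[0,0,0.008,0,-0.6],[0,0,0.01,0,-0.6],[0,0,0.01,0,-0.6]]}}

```text
clock: 16.55
eef_pos: [0.5507, 0.0081, 0.0626]
orientation: [0.0, 0.736, 0.677, 0.0]
contact_force: [2.5, 3.2, 2.9]
opening: 0.0219
```

Emit:
{"op": "drive_tool", "data": {"increments": [[0,0,0.008,0,-0.6],[0,0,0.012,0,-0.6],[0,0,0.012,0,-0.6]]}}

```text
clock: 16.92
eef_pos: [0.551, 0.0082, 0.0622]
orientation: [-0.0, 0.736, 0.677, 0.001]
contact_force: [-5.6, 2.7, 20.2]
opening: 0.0217
```

Emit:
{"op": "drive_tool", "data": {"increments": [[0,0,-0.03,0,0],[0,0,-0.03,0,0],[0,0,-0.15,0,0],[0,0,-0.4,0,0],[0,0,-0.6,-0.1,0],[0.2,-0.2,-0.6,-0.2,0],[0.35,-0.35,-0.6,-0.3,0],[0.442,-0.468,-0.6,-0.4,0],[0.442,-0.468,-0.6,-0.47,0],[0.442,-0.468,-0.6,-0.47,0]]}}

```text
clock: 18.18
eef_pos: [0.4862, 0.0797, 0.1515]
orientation: [0.0, 0.442, 0.897, 0.0]
contact_force: [0.0, -1.2, 0.2]
opening: 0.0431
```

Run:
```python
from h import *
b=snap("scene","g7s")
go(.4866,.0801,.101,37.5)
o=np.zeros((560,800,3),np.uint8)
B=cv2.resize(np.ascontiguousarray(b[130:210,285:385]),(800,640),interpolation=2)[:560]
cv2.imwrite("pics/g7c.png",B[:,:,::-1])
```

```text
t 18.23 at [0.4863 0.0795 0.1513] yang 37.35 tilt [ 0.001 -0.    -1.   ] F [-0.6  0.1 -0.4] open 0.0427
-> units [0.0022 0.0037 0.3352] yaw -0.0017
```

View pics/g7c.png

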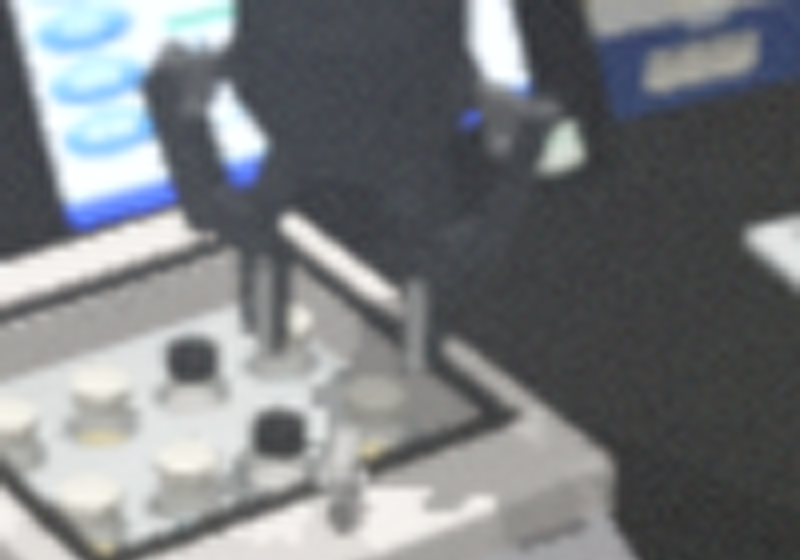

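Emit:
{"op": "drive_tool", "data": {"increments": [[0.002,0.004,0.1,0,0],[0.002,0.004,0.2,0,0],[0.002,0.004,0.29,0,0],[0.002,0.004,0.335,0,0],[0.002,0.004,0.335,0,0],[0.002,0.004,0.335,0,-0.9],[0.002,0.004,0.335,0,-0.9],[0.002,0.004,0.335,0,-0.9],[0.002,0.004,0.335,0,-0.9]]}}

```text
clock: 19.35
eef_pos: [0.4866, 0.0804, 0.1008]
orientation: [0.0, 0.442, 0.897, 0.0]
contact_force: [-3.3, -1.2, 5.7]
opening: 0.0085
```

Run:
```python
from h import *
go(.4866,.0801,.101,-4.8)
print(monitor.read_state()["moment"].round(2))
```

```text
t 19.35 at [0.4866 0.0804 0.1008] yang 37.51 tilt [ 0.  0. -1.] F [-3.3 -1.2  5.7] open 0.0085
-> units [-0.0017 -0.0013 -0.0012] yaw 0.4701
[-0.21  0.46 -0.01]
```

Emit:
{"op": "drive_tool", "data": {"increments": [[0,0,0,0.1,-0.9],[0,0,0,0.2,-0.9],[0,0,0,0.3,-0.9],[0,0,0,0.4,-0.9],[0,0,0,0.46,-0.9],[0,0,0,0.48,-0.9],[0,0,0,0.48,-0.9]]}}

```text
clock: 20.23
eef_pos: [0.4873, 0.0807, 0.1008]
orientation: [0.001, 0.741, 0.672, 0.001]
contact_force: [4.2, 0.6, 3.1]
opening: 0.0088
```

Run:
```python
from h import *
go(.4866,.0801,.101,-4.8)
print(monitor.read_state()["moment"].round(2))
```

```text
t 20.23 at [0.4873 0.0807 0.1008] yang -5.6 tilt [ 0.002  0.    -1.   ] F [4.2 0.6 3.1] open 0.0088
-> units [-0.0042 -0.0045 -0.0011] yaw -0.0089
[ 0.07 -0.89  0.15]
```

Emit:
{"op": "drive_tool", "data": {"increments": [[0,0,0,0.02,-0.9],[0,0,0,0.03,-0.9],[0,0,0,0.03,-0.9]]}}

```text
clock: 20.6
eef_pos: [0.4873, 0.0807, 0.1009]
orientation: [0.001, 0.757, 0.654, 0.001]
contact_force: [5.5, -0.3, 2.4]
opening: 0.0088
```

Run:
```python
from h import *
go(.4866,.0801,.101,-4.8)
print(monitor.read_state()["moment"].round(2))
```

```text
t 20.6 at [0.4873 0.0807 0.1009] yang -8.35 tilt [ 0.002  0.    -1.   ] F [ 5.5 -0.3  2.4] open 0.0088
-> units [-0.0046 -0.0042 -0.001 ] yaw -0.0395
[ 0.08 -1.22  0.67]
```

Emit:
{"op": "drive_tool", "data": {"increments": [[0,0,0,-0.03,-0.9],[0,0,0,-0.03,-0.1],[0,0,0,-0.03,-0.1],[0,0,0,-0.03,-0.1],[0,0,-0.2,-0.03,-0.1],[0,0,-0.5,-0.03,0],[0,0,-0.8,-0.03,0.2],[0,0,-0.8,-0.03,0.2]]}}

```text
clock: 21.6
eef_pos: [0.4881, 0.0808, 0.2236]
orientation: [0.001, 0.741, 0.671, 0.003]
contact_force: [-0.1, 0.1, -0.5]
opening: 0.0512
```

Run:
```python
from h import *
T=cv2.imread("pics/top0.png").astype(float).mean(2);S=cv2.imread("pics/scene0.png").astype(float).mean(2)
def loc(x,y,p): 
    c,s=np.cos(p[2]),np.sin(p[2]); return np.array([p[0]+c*x-s*y,p[1]+s*x+c*y])
C=(.5058,-.3445,np.radians(-12.74))
for cam,G in(("top",T),("scene",S)):
  for z in(.034,):
    xs=np.arange(-.06,.0601,.005); print(cam,[int(np.mean([map_coordinates(G,[[q[1]],[q[0]]],order=1)[0] for q in proj(cam,[[*loc(x,y,C),z] for y in np.linspace(-.03,.03,9)])])) for x in xs])
# slot: dark centroid in top near predicted
x=np.arange(-.12,-.07,.004);y=np.arange(-.03,.031,.004)
X,Y=np.meshgrid(x,y,indexing="ij");q=proj("top",[[*loc(a,b,C),.006] for a,b in zip(X.ravel(),Y.ravel())])
v=map_coordinates(T,[q[:,1],q[:,0]],order=1);w=np.clip(v.max()-30-v,0,None);print("slot local",(w*X.ravel()).sum()/w.sum(),(w*Y.ravel()).sum()/w.sum())
print(v.reshape(X.shape).astype(int)[:, ::2])
go(.5058,-.3445,.2,-12.7)
b=snap("top","h0");A=np.hstack([cv2.resize(np.ascontiguousarray(cv2.imread("pics/top0.png")[145:245,395:495]),None,fx=4,fy=4,interpolation=2),cv2.resize(np.ascontiguousarray(b[140:240,280:380,::-1]),None,fx=4,fy=4,interpolation=2)]);cv2.imwrite("pics/h0c.png",A)
```

```text
top [247, 244, 243, 243, 243, 243, 242, 242, 242, 236, 201, 114, 71, 145, 225, 240, 241, 240, 240, 240, 241, 244, 246, 242, 241]
scene [220, 219, 216, 202, 174, 137, 125, 148, 167, 140, 86, 66, 75, 112, 171, 216, 231, 223, 219, 219, 219, 219, 218, 217, 217]
slot local -0.10448829640216108 -0.0005572281730454032
[[ 75  72  74  67  76  67  75  70]
 [155 159 152 151 155 152 151 156]
 [222 222 209 208 208 210 210 225]
 [241 227 192 188 184 188 210 240]
 [242 210 122 116 110 116 177 240]
 [242 196  71  57  52  61 158 240]
 [242 192  63  40  39  48 155 240]
 [242 195  84  69  66  72 162 239]
 [243 211 139 137 133 140 189 241]
 [243 231 205 210 204 217 223 243]
 [243 240 237 237 237 239 239 244]
 [243 243 242 242 242 243 243 244]
 [243 243 243 242 243 243 244 244]]
t 21.6 at [0.4881 0.0808 0.2236] yang -5.71 tilt [ 0.005  0.002 -1.   ] F [-0.1  0.1 -0.5] open 0.0512
-> units [-2.8101  0.3992  0.1506] yaw 0.0776
```

View pics/h0c.png

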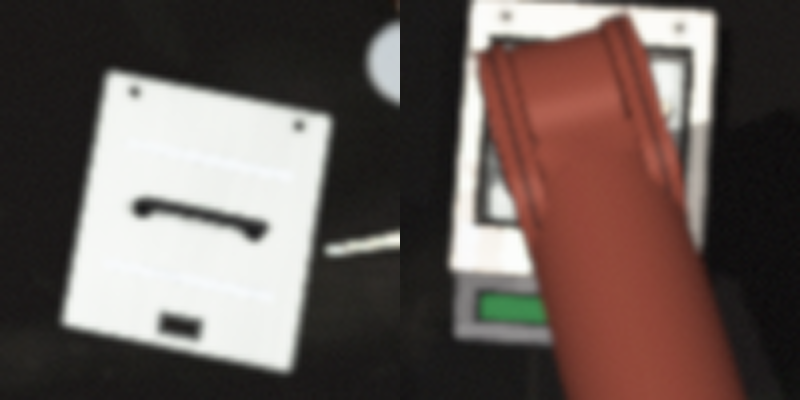

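Emit:
{"op": "drive_tool", "data": {"increments": [[-0.2,0.03,0,0.02,0.2],[-0.5,0.07,0,0.05,0.2],[-0.8,0.11,0,0.078,0.2],[-0.95,0.13,0,0.078,0.2],[-0.95,0.13,0,0.078,0.2]]}}

```text
clock: 22.28
eef_pos: [0.4907, -0.0663, 0.2193]
orientation: [-0.0, 0.783, 0.622, -0.001]
contact_force: [1.1, 0.5, -1.3]
opening: 0.051
```

Emit:
{"op": "drive_tool", "data": {"increments": [[-0.3,0,0,0,0.2],[-0.6,0,0,0,0.2],[-0.9,0,0,0,0.2],[-1,0,0,0,0.2],[-1,0,0,0,0.2],[-1,0,0,0,0.2]]}}

```text
clock: 23.02
eef_pos: [0.4592, -0.2078, 0.22]
orientation: [-0.0, 0.78, 0.625, -0.0]
contact_force: [0.0, -0.4, -0.2]
opening: 0.0511
```

Run:
```python
from h import *
go(.509,-.3455,.1,-12.7)
```

```text
t 23.02 at [ 0.4592 -0.2078  0.22  ] yang -12.58 tilt [-0.001  0.    -1.   ] F [ 0.  -0.4 -0.2] open 0.0511
-> units [-0.8239  0.5247  0.7992] yaw 0.0013
```

Emit:
{"op": "drive_tool", "data": {"increments": [[-0.25,0.15,0,0,0],[-0.5,0.3,0,0,0],[-0.75,0.48,0.2,0,0],[-0.824,0.525,0.4,0,0],[-0.824,0.525,0.6,0,0],[-0.824,0.525,0.8,0,0],[-0.824,0.525,0.8,0,0],[-0.824,0.525,0.8,0,0]]}}

```text
clock: 24.02
eef_pos: [0.5093, -0.347, 0.1013]
orientation: [0.0, 0.781, 0.625, 0.0]
contact_force: [-0.5, -0.2, 0.8]
opening: 0.0428
```

Run:
```python
from h import *
go(.509,-.3455,.0125,-12.7)
```

```text
t 24.02 at [ 0.5093 -0.347   0.1013] yang -12.64 tilt [ 0.001 -0.    -1.   ] F [-0.5 -0.2  0.8] open 0.0428
-> units [ 0.0091 -0.0044  0.592 ] yaw 0.0007
```

Emit:
{"op": "drive_tool", "data": {"increments": [[0.009,-0.004,0.2,0,0],[0.009,-0.004,0.4,0,0],[0.009,-0.004,0.53,0,0],[0.009,-0.004,0.585,0,0],[0.009,-0.004,0.585,0,0],[0.009,-0.004,0.585,0,-0.9],[0.009,-0.004,0.585,0,-0.9],[0.009,-0.004,0.585,0,-0.9],[0.009,-0.004,0.585,0,-0.9],[0.009,-0.004,0.585,0,-0.9]], "grip_force": 80}}

```text
clock: 25.28
eef_pos: [0.5084, -0.3464, 0.0137]
orientation: [0.0, 0.781, 0.624, 0.0]
contact_force: [-2.3, 0.7, 5.9]
opening: 0.0106
```

Run:
```python
from h import *
go(.509,-.3455,.15,-12.7)
```

```text
t 25.27 at [ 0.5084 -0.3464  0.0137] yang -12.71 tilt [ 0.001 -0.    -1.   ] F [-2.3  0.7  5.9] open 0.0106
-> units [ 0.007   0.0036 -0.9085] yaw -0.0002
```

Emit:
{"op": "drive_tool", "data": {"increments": [[0,0,-0.1,0,-0.9],[0,0,-0.3,0,-0.9],[0,0,-0.6,0,-0.9],[0,0,-0.9,0,-0.9],[0,0,-1,0,-0.9],[0,0,-1,0,-0.9]]}}

```text
clock: 26.02
eef_pos: [0.5084, -0.346, 0.1632]
orientation: [0.0, 0.781, 0.625, 0.001]
contact_force: [0.0, -0.9, -3.8]
opening: 0.0104
```

Emit:
{"op": "drive_tool", "data": {"increments": [[0.1,0,-0.2,0,-0.9],[0.3,0,-0.35,0,-0.9],[0.55,0,-0.4,0,-0.9],[0.8,0,-0.4,0,-0.9],[1,0,-0.4,0,-0.9],[1,0,-0.4,0,-0.9]]}}

```text
clock: 26.78
eef_pos: [0.5413, -0.1959, 0.2204]
orientation: [-0.002, 0.779, 0.627, -0.001]
contact_force: [0.2, 0.3, -4.0]
opening: 0.0104
```

Run:
```python
from h import *
go(.5834,.0716,.21,-5.0)
```

```text
t 26.77 at [ 0.5413 -0.1959  0.2204] yang -12.41 tilt [-0.003  0.002 -1.   ] F [ 0.2  0.3 -4. ] open 0.0104
-> units [ 1.802  -0.1088  0.0713] yaw -0.0823
```

Emit:
{"op": "drive_tool", "data": {"increments": [[0.2,0,0,-0.02,-0.9],[0.4,0,0,-0.04,-0.9],[0.65,-0.05,0,-0.06,-0.9],[0.85,-0.06,0,-0.082,-0.9],[0.95,-0.07,0,-0.082,-0.9],[0.95,-0.07,0,-0.082,-0.9]]}}

```text
clock: 27.52
eef_pos: [0.5622, -0.058, 0.2222]
orientation: [-0.0, 0.739, 0.674, -0.0]
contact_force: [0.1, -0.4, -2.3]
opening: 0.0107
```

Run:
```python
from h import *
go(.5834,.0716,.21,-5.0)
```

```text
t 27.52 at [ 0.5622 -0.058   0.2222] yang -5.28 tilt [-0.001 -0.001 -1.   ] F [ 0.1 -0.4 -2.3] open 0.0107
-> units [0.8733 0.061  0.081 ] yaw -0.0031
```

Emit:
{"op": "drive_tool", "data": {"increments": [[0.2,0.02,0,-0.003,-0.9],[0.4,0.04,0,-0.003,-0.9],[0.6,0.05,0,-0.003,-0.9],[0.8,0.06,0,-0.003,-0.9],[0.873,0.061,0.1,-0.003,-0.9],[0.873,0.061,0.25,-0.003,-0.9],[0.873,0.061,0.41,-0.003,-0.9],[0.873,0.061,0.41,-0.003,-0.9],[0.873,0.061,0.41,-0.003,-0.9]]}}

```text
clock: 28.65
eef_pos: [0.5838, 0.0699, 0.1616]
orientation: [0.0, 0.738, 0.675, 0.0]
contact_force: [0.3, -0.2, -3.1]
opening: 0.0103
```

Run:
```python
from h import *
ims={"scene":snap("scene","k1s"),"top":snap("top","k1")}
go(.5834,.0716,.15,-5.0)
s=monitor.read_state()["eef_pos"]; z=s[2]-.0137+.006
y=np.radians(-5)
print("held cover, z top",z)
edgefit(ims,(s[0],s[1],y),rect("scene",-.115,.115,-.1,.1,z,""),R=4)
edgefit(ims,(s[0],s[1],y),rect("top",-.115,.115,-.1,.1,z,"f"),R=4)
B=cv2.resize(np.ascontiguousarray(ims["scene"][110:220,260:390]),(700,592),interpolation=2);cv2.imwrite("pics/k1c.png",B[:,:,::-1])
```

```text
t 28.75 at [0.5841 0.0706 0.1622] yang -5.1 tilt [ 0.001  0.    -1.   ] F [ 0.1  0.6 -2.9] open 0.0106
-> units [ 0.0065 -0.0052  0.081 ] yaw -0.0011
held cover, z top 0.1544515792177046
   scene ((0.115, -0.1), (0.115, 0.1), np.float64(0.1544515792177046)) 17 med px -0.31
   scene ((-0.115, -0.1), (-0.115, 0.1), np.float64(0.1544515792177046)) 25 med px -0.07
   scene ((-0.115, 0.1), (0.115, 0.1), np.float64(0.1544515792177046)) 25 med px -0.29
   scene ((-0.115, -0.1), (0.115, -0.1), np.float64(0.1544515792177046)) 15 med px -0.31
pose [0.5835 0.0711] yaw deg -6.01
   top ((0.115, -0.1), (0.115, 0.1), np.float64(0.1544515792177046)) 7 med px 0.05
   top ((-0.115, 0.1), (0.115, 0.1), np.float64(0.1544515792177046)) 25 med px 0.06
   top ((-0.115, -0.1), (0.115, -0.1), np.float64(0.1544515792177046)) 25 med px 0.07
pose [0.5847 0.0709] yaw deg -4.95
```

Emit:
{"op": "drive_tool", "data": {"increments": [[0.005,-0.004,0.06,0,-0.9],[0.005,-0.004,0.12,0,-0.9],[0.005,-0.004,0.17,0,-0.9],[0.005,-0.004,0.2,0,-0.9],[0.005,-0.004,0.22,0,-0.9],[0.005,-0.004,0.24,0,-0.9],[0.005,-0.004,0.26,0,-0.9],[0.005,-0.004,0.26,0,-0.9]]}}

```text
clock: 29.75
eef_pos: [0.5828, 0.0719, 0.1219]
orientation: [-0.0, 0.738, 0.675, -0.0]
contact_force: [0.4, 0.2, -3.2]
opening: 0.0103
```

Run:
```python
from h import *
go(.5834,.0716,.117,-5.0);print(monitor.read_state()["moment"].round(2))
```

```text
t 29.75 at [0.5828 0.0719 0.1219] yang -5.05 tilt [-0. -0. -1.] F [ 0.4  0.2 -3.2] open 0.0103
-> units [-0.0017  0.0044  0.0329] yaw -0.0006
[0.02 0.02 0.01]
```

Emit:
{"op": "drive_tool", "data": {"increments": [[0,0.003,0.02,0,-0.9],[0,0.003,0.035,0,-0.9],[0,0.003,0.05,0,-0.9],[0,0.003,0.065,0,-0.9],[0,0.003,0.08,0,-0.9],[0,0.003,0.08,0,-0.9]]}}

```text
clock: 30.5
eef_pos: [0.5832, 0.0719, 0.1099]
orientation: [-0.0, 0.738, 0.675, -0.0]
contact_force: [-0.4, 0.3, -2.8]
opening: 0.0104
```

Run:
```python
from h import *
go(.5834,.0716,.1,-5.0);print(monitor.read_state()["moment"].round(2))
```

```text
t 30.5 at [0.5832 0.0719 0.1099] yang -5.05 tilt [-0. -0. -1.] F [-0.4  0.3 -2.8] open 0.0104
-> units [-0.0016  0.0013  0.0661] yaw -0.0006
[-0.    0.    0.01]
```

Emit:
{"op": "drive_tool", "data": {"increments": [[0,0.001,0.015,0,-0.9],[0,0.001,0.03,0,-0.9],[0,0.001,0.045,0,-0.9],[0,0.001,0.06,0,-0.9],[0,0.001,0.07,0,-0.9],[0,0.001,0.07,0,-0.9]]}}

```text
clock: 31.25
eef_pos: [0.5835, 0.0719, 0.1003]
orientation: [-0.0, 0.738, 0.675, 0.0]
contact_force: [-4.8, -0.8, 7.5]
opening: 0.0103
```

Run:
```python
from h import *
go(.5834,.0716,.1,-5.0);print(monitor.read_state()["moment"].round(2))
```

```text
t 31.25 at [0.5835 0.0719 0.1003] yang -5.06 tilt [-0.     0.001 -1.   ] F [-4.8 -0.8  7.5] open 0.0103
-> units [-0.0021 -0.0005  0.0019] yaw -0.0006
[-0.07  1.1   0.06]
```

Emit:
{"op": "drive_tool", "data": {"increments": [[0,-0.003,0.006,0,-0.9],[0,-0.003,0.011,0,-0.9],[0,-0.003,0.011,0,-0.9],[0,-0.003,0.011,0,-0.9]]}}

```text
clock: 31.75
eef_pos: [0.5835, 0.0719, 0.0997]
orientation: [-0.0, 0.738, 0.675, 0.001]
contact_force: [-6.8, -0.6, 16.2]
opening: 0.0103
```

Run:
```python
from h import *
go(.5834,.0716,.0997,-5.0);print(monitor.read_state()["moment"].round(2))
```

```text
t 31.75 at [0.5835 0.0719 0.0997] yang -5.07 tilt [ 0.001  0.001 -1.   ] F [-6.8 -0.6 16.2] open 0.0103
-> units [-0.0021 -0.0006 -0.0003] yaw -0.0007
[-0.09  1.6  -0.01]
```

Emit:
{"op": "drive_tool", "data": {"increments": [[0,0,0.004,0,-0.9],[0,0,0.008,0,-0.9],[0,0,0.008,0,-0.9],[0,0,0.008,0,-0.9]]}}

```text
clock: 32.25
eef_pos: [0.5836, 0.0719, 0.0996]
orientation: [-0.0, 0.738, 0.675, 0.001]
contact_force: [-13.5, -1.6, 30.0]
opening: 0.0104
```

Run:
```python
from h import *
ims={"scene":snap("scene","k2s"),"top":snap("top","k2")}
go(.5834,.0716,.0997,-5.0);print(monitor.read_state()["moment"].round(2))
edgefit(ims,(.5834,.0716,np.radians(-5)),rect("scene",-.115,.115,-.1,.1,.092,""),R=4)
B=cv2.resize(np.ascontiguousarray(ims["scene"][120:230,260:390]),(700,592),interpolation=2);cv2.imwrite("pics/k2c.png",B[:,:,::-1])
```

```text
t 32.35 at [0.5835 0.0719 0.0996] yang -5.07 tilt [ 0.001  0.002 -1.   ] F [-13.4  -0.5  28.6] open 0.0102
-> units [-0.0021 -0.0006 -0.0007] yaw -0.0008
[-0.22  2.88 -0.02]
   scene ((0.115, -0.1), (0.115, 0.1), 0.092) 21 med px 0.38
   scene ((-0.115, -0.1), (-0.115, 0.1), 0.092) 25 med px 1.86
   scene ((-0.115, 0.1), (0.115, 0.1), 0.092) 25 med px 0.59
   scene ((-0.115, -0.1), (0.115, -0.1), 0.092) 24 med px 1.23
pose [0.5816 0.0799] yaw deg -3.47
```

View pics/k2c.png

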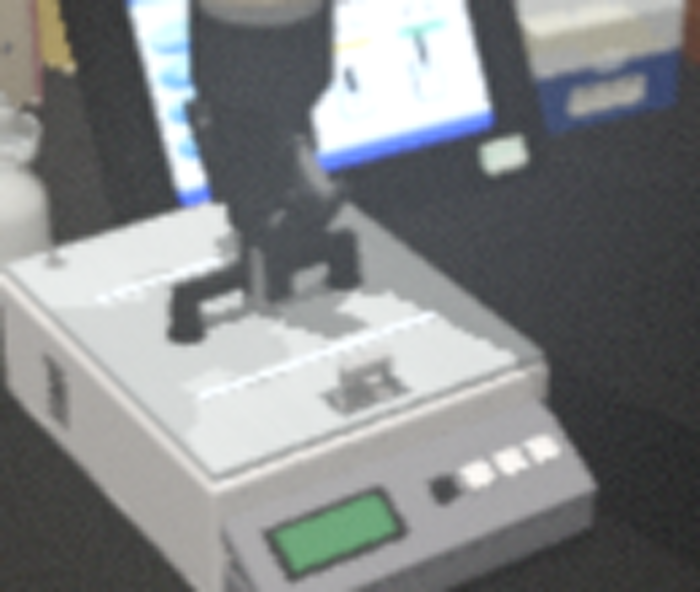

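Emit:
{"op": "drive_tool", "data": {"increments": [[0,0,-0.003,0,-0.9],[0,0,-0.003,0,-0.9],[0,0,-0.003,0,-0.9],[0,0,-0.003,0,-0.9]]}}

```text
clock: 32.85
eef_pos: [0.5835, 0.0719, 0.0996]
orientation: [-0.0, 0.738, 0.675, 0.001]
contact_force: [-10.4, 0.4, 24.6]
opening: 0.0106
```

Run:
```python
from h import *
go(.5834,.0716,.0997,-5.0)
s=monitor.read_state()
if 18<s["contact_force"][2]<36 and s["eef_pos"][2]<.1001: print(hand_in())
```

```text
t 32.85 at [0.5835 0.0719 0.0996] yang -5.07 tilt [ 0.001  0.002 -1.   ] F [-10.4   0.4  24.6] open 0.0106
-> units [-0.0023 -0.0007 -0.0006] yaw -0.0008
the job is handed in; nothing more can be done
None
```

The job is done and handed in at 32.9 s. Both vials are in the two empty front-row wells. The wing is turned parallel to the front edge, against its stop. The cover sits over the wing and rear pins, still gripped by its handle and pressed down.

- **Vials:** each reached the well floor with a clear rise in force (11 N and 20 N). The pictures show them level with their neighbours.
- **Wing:** turning it further raised the moment to 0.67 N m, well above the 0.04 N m friction, so it was at its stop.
- **Cover:** it slid over the wing and pins without resistance, and the last picture shows the wing standing through the slot. The tool stopped at 99.6 mm, against 99.7 mm expected for the plate on the frame. Pressing about 13 N harder moved it only 0.1 mm, and it was handed in at about 25 N.

**Checks that disagreed:**
- The last outline fit of the seated cover was off: 8 mm sideways, with yaw -3.5° against -5.1° measured. The white plate on the white housing gives poor edges, so I trusted the arm pose, the force and the picture.
- While pressing there was about 10 N of sideways force along x. I took this as bending in the arm, because the same thing showed when pressing the first vial's successor home.

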